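Shift the rolling mill into third

ROBOT

A 6-joint arm with a two-finger parallel gripper is mounted at the origin on the work surface. World frame = base frame: x ahead of the robot, y to its left, z up, the work surface at z = 0. Lengths are in mm, angles in rad, forces in N, time in s.
With the tool pointing down it reaches from about 275 to 1000 mm from the base axis. Payload 8.4 kg.
Tool frame: the origin (TCP) lies midway between the tips of the shut fingers; the grasp point (between the pads) lies behind it (r.pinch_z is the z of the grasp point in the tool frame, in mm); z points along the fingers, y is the direction in which the jaws open and shut (so a half turn about z gives the same grasp; the last joint's range is limited). The gripper opens to 85 mm and grips with 20 to 120 N. Pads are 22 mm wide; open, the fingers measure 114 mm over their backs; the gripper's body (76 mm by 85 mm) begins 54 mm behind the grasp point. The pads swing forward as they close: fully open they stand 13 mm farther back than shut.
Start: joints at [1.175, 0.353, 1.633, -0, 1.155, -0.002], TCP at [239.811, 577.164, 191.781] pointing down, gripper open.
Joint ranges: [-2.63, 2.63], [-0.92, 2.1], [0.06, 2.66], [-1.3, 4.44], [0, 2.69], [-3.02, 3.02]. Speed limits (rad/s): [2.22, 2.22, 2.79, 3.14, 3.14, 3.14].

INTERFACE

Orientations are given as [roll, pitch, yaw] about the fixed x, y, z axes, in that order (R = Rz(yaw) Ry(pitch) Rx(roll)).
In Python, from rig import r, optics, ticket gives the robot as it stands.
- The arm moves only by the shell command python3 -m jog 'ROWS' [FORCE]. ROWS is text: rows parted by semicolons, each of 7 numbers parted by spaces: the closure in counts, from 0 (fully open) to 255 (shut), then the shift along the tool's x, y, z in mm, then the turn, a rotation vector about the tool's x, y, z in degrees. A call has 1 to 5 rows; each row shifts and turns the pose as measured when the row begins, along the tool's axes as they then stand; what a row does not reach is not made up. A row lasts 1/12 s, in which the tool goes at most 41.7 mm and 7.16 degrees, less where a joint would pass 70% of its speed; a pose out of reach is approached as far as the arm can. A call with a gripper value outside its range is refused whole. The fingers move at their own pace and stop on an object; FORCE is the grip in N (left out, the last holds). Time passes only in rows, so rows that do not move let the fingers close. It gives the time, the measured TCP pose, the force and the opening at its end, in the units of the state.
- r.sense(): the state, without advancing time (a new reading comes with each control period).
- optics.grab_frame(name): name is "side" or "top" or "wrist"; returns the picture (384x512x3 uint8, red, green, blue); there is no depth.
- optics.camera_info(name): a dict with "fx", "fy", "cx", "cy" (pixels), "world_from_camera" (4x4, takes a point from camera to world coordinates). Camera axes: x right, y down, z forward; pixel columns grow to the right and rows downward; lengths in mm; the calibration is good to about 2 mm. The wrist camera is an equidistant fisheye: a pixel r from the principal point sees the ray r / f radians off the axis. A picture is of the moment at which its call begins: read the wrist's pose just before it. camera_info takes no time and is no camera call; for the wrist camera it gives the pose at the moment of the call.
- ticket.sign_off(): hands the job in, once; it reports no verdict.
The state is a dict: "clock": time; "qpos": joint angles; "qvel": joint speeds; "joint_efforts": joint torques, N m; "eef_pos": TCP position; "tcp_rot": TCP orientation; "contact_force": force on the tool from outside, world axes, zero at the start; "wrist_torque": the same for the moment, N m; "opening": opening from 0.0 (shut) to 1.0 (fully open).
Only numpy, scipy, OpenCV 4.12 (cv2) and the standard library are available. Lean on these libraries where they do the work, as an engineer would, in place of code of your own. Each camera call takes 0.05 s, during which the arm holds its last target.

TASK

Set the jeweller's rolling mill to its third speed by pushing the red-knobbed gear lever through its H-gate with your fingertips, without gripping it: bring it to the cross slot, push it across to the right-hand lane, then push it forward (away from you) into the third slot until it is fully home. Stay out of the fourth slot, push no harder than the lever needs, and leave the bur stand, the stone and the jar where they are.

Things in the scene. Friction and masses are not known exactly. Their poses are not given: they have to be found in the camera images.
- mill: Green rolling mill, bolted down. Origin on the bench top straight under the H-gate's centre; x = forward (away from the robot), y = left, z up, all turned by the mill's yaw. Gearbox block 170 x 170 mm around the origin, 107 mm high, gate plate on top. Roll stand on its left: y = 85 to 275, x = -80 to 80 mm, 207 mm high.
- gate (a point): Centre of the H-gate on the top of the steel gate plate (105 x 96 mm), 115 mm above the bench. Two lanes along the mill's x at y = +16 mm (left) and -16 mm (right), 15 mm wide, x = -31 to 31 mm, joined only by a cross slot 20 mm wide at x = 0; the tongues between them have round ends. Slots: first = left forward, second = left back, third = right forward, fourth = right back.
- third_slot (a point): Where the stem's axis crosses the gate plate's top when the lever is fully home in third: x = 24, y = -16, z = 115 mm in the mill's frame. Each slot is marked on the plate beyond its end by its number of small black pips: three here.
- knob (a point): Centre of the red knob: drum 32 mm across over 24 mm of height, 40 mm high in all with bevelled ends, on a 12 mm stem. With a, f the values of gear_across, gear_fore it is at mill x = 150 sin f, y = -150 cos f sin a, z = 45 + 150 cos f cos a mm. It stays where it is left; pushing it at the knob takes about 2 N, more when the stem bears on the gate.
- gear_across (a joint): Sideways tilt of the lever, rad: -0.231 hard left (left lane), +0.231 hard right (right lane). Starts hard left. Can change only when the lever is near the cross slot (gear_fore within about 0.06 of 0; the round tongue ends cam it in from up to about 0.12).
- gear_fore (a joint): Fore-and-aft tilt of the lever, rad: 0 = in the cross slot, +0.33 = fully forward (first or third), -0.33 = fully back (second or fourth). Starts anywhere from second to first.
- burs_mid (a point): Middle of the loose yellow round stepped bur stand, 90 mm across, 62 mm high (84 mm with the burs), standing near the mill.
- stone_mid (a point): Middle of the loose dark brown sharpening stone, 75 x 45 x 30 mm.
- jar_mid (a point): Middle of the loose white jar, 48 mm across, 60 mm high.

How it is judged (in metres and radians):
On the way, in this order (a step that is already met when the one before it is completed fails the run):
1. the lever is across in the right-hand lane (value of joint gear_across above 0.17 rad and value of joint gear_fore below 0.2 rad), for 0.05 s.
2. the lever is forward, home in the third slot (value of joint gear_across above 0.17 rad and value of joint gear_fore above 0.29 rad), for 0.2 s.
At the end, for the whole second after the job is handed in: The lever rests in the right-hand lane (gear_across above 0.17 rad) and fully forward in third (gear_fore above 0.29 of 0.33 rad, about 6 mm at the knob), still; bystanders within 15 mm of where they stood (all of step 2 and velocity of joint gear_across between -0.05 and 0.05 rad/s and velocity of joint gear_fore between -0.05 and 0.05 rad/s and distance of each of burs_mid, stone_mid, jar_mid from where it was at the start of the episode below 0.015 m); the robot touches nothing.
It fails at once if the lever dips into the fourth slot (value of joint gear_across above 0.1 rad and value of joint gear_fore below -0.2 rad).
It fails at once if the lever is gripped or forced: more than 30 N from the fingers (contact force between the fingers and gear_across above 30 N).
It fails at once if the bur stand is lifted or shoved (15 mm) (distance of burs_mid from where it was at the start of the episode above 0.015 m).
It fails at once if the stone is lifted or shoved (15 mm) (distance of stone_mid from where it was at the start of the episode above 0.015 m).
It fails at once if the jar is lifted or shoved (15 mm) (distance of jar_mid from where it was at the start of the episode above 0.015 m).
It also fails if it takes over 45 s, if anything falls off the work surface, if the arm or the gripper's body presses on something with over 40 N, if the wrist force passes 120 N, or if a joint passes its speed limit or range.

## Working session

There is one attempt and no reset: what is moved stays moved. The work goes in short steps, Python scripts to look and compute and a shell command to move; the robot and the scene stay as the last step left them, time stands still between calls to the robot, and variables do not carry over. Pictures are saved under pics/ and viewed, and the job is handed in when it is done.

```bash
ls; mkdir -p pics
python3 - <<'E'
from rig import r, optics, ticket
import cv2
print(r.sense(), r.pinch_z)
for n in ("side","top","wrist"):
    print(n, optics.camera_info(n))
    cv2.imwrite(f"pics/{n}0.png", optics.grab_frame(n)[:,:,::-1])
E
```

```text
pics
{'clock': 0.0, 'qpos': array([ 1.17457761e+00,  3.53634545e-01,  1.63414381e+00, -3.76528918e-05,
        1.15519766e+00, -2.39474797e-03]), 'qvel': array([ 0.00100604, -0.00133565, -0.00205374,  0.00069617, -0.00010656,
        0.00041293]), 'joint_efforts': array([-3.45317876e-04, -6.05244040e+01, -3.42081642e+01,  3.84405894e-05,
        9.26877226e-03,  1.86743557e-05]), 'eef_pos': array([239.6291922 , 576.65797966, 191.06607423]), 'tcp_rot': array([-3.14020921e+00,  3.11137199e-05,  2.74778394e+00]), 'contact_force': array([-0.2556755 ,  0.49370134, -0.59518629]), 'wrist_torque': array([ 0.000386  , -0.01802049, -0.00418079]), 'opening': 1.0010250938367096} -18.700000000000003
side {'fx': 371.6425300479121, 'fy': 371.6425300479121, 'cx': 251.4935068519401, 'cy': 187.82842567989533, 'world_from_camera': array([[ 9.72458515e-01, -1.59796651e-01,  1.69674589e-01,
         4.40674957e+02],
       [-2.32800786e-01, -6.30560624e-01,  7.40403332e-01,
        -6.27141470e+02],
       [-1.13238580e-02, -7.59511903e-01, -6.50394834e-01,
         6.44436758e+02],
       [ 0.00000000e+
[... 306 characters left out ...]
.63951324e-03,  7.91567454e-03,
        -6.23500818e+01],
       [-7.05537461e-03, -1.06724045e-01, -9.94263647e-01,
         1.17355746e+03],
       [ 0.00000000e+00,  0.00000000e+00,  0.00000000e+00,
         1.00000000e+00]])}
wrist {'fx': 297.3186396354542, 'fy': 297.3186396354542, 'cx': 253.4874156220157, 'cy': 190.14147967804533, 'world_from_camera': array([[ 3.83100542e-01,  8.77490751e-01,  2.88520289e-01,
         1.65388331e+02],
       [ 9.23706252e-01, -3.63642967e-01, -1.20542738e-01,
         6.07126794e+02],
       [-8.56763235e-04,  3.12687983e-01, -9.49855511e-01,
         3.74303017e+02],
       [ 0.00000000e+00,  0.00000000e+00,  0.00000000e+00,
         1.00000000e+00]])}
```

View pics/side0.png

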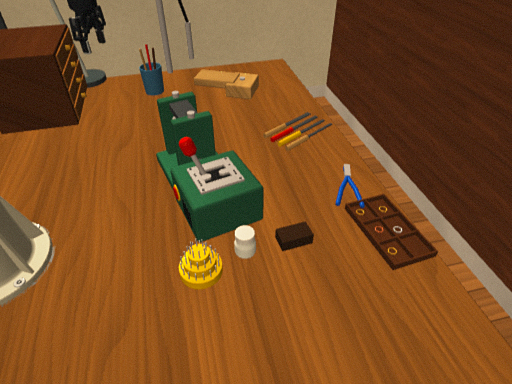

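View pics/top0.png

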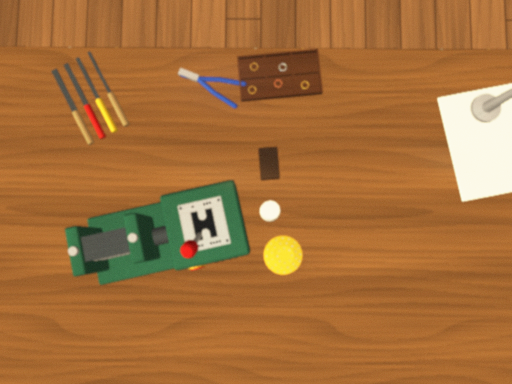

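View pics/wrist0.png

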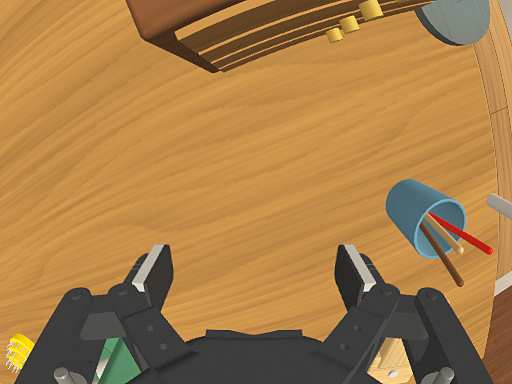

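Run:
```python
import cv2
a=cv2.imread("pics/top0.png")[170:290,150:310]; cv2.imwrite("pics/top0z.png",cv2.resize(a,None,fx=5,fy=5,interpolation=cv2.INTER_CUBIC))
a=cv2.imread("pics/side0.png")[130:240,150:280]; cv2.imwrite("pics/side0z.png",cv2.resize(a,None,fx=5,fy=5,interpolation=cv2.INTER_CUBIC))
```

```text
(no output)
```

View pics/top0z.png

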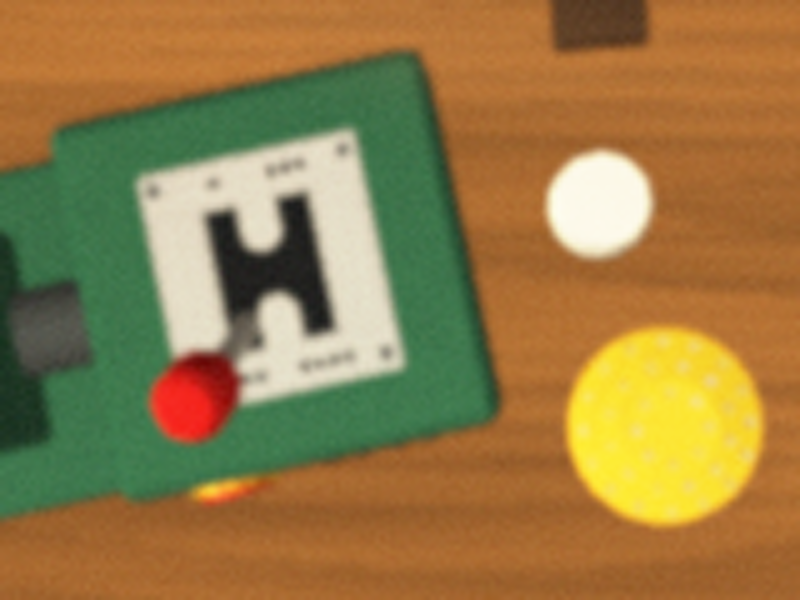

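View pics/side0z.png

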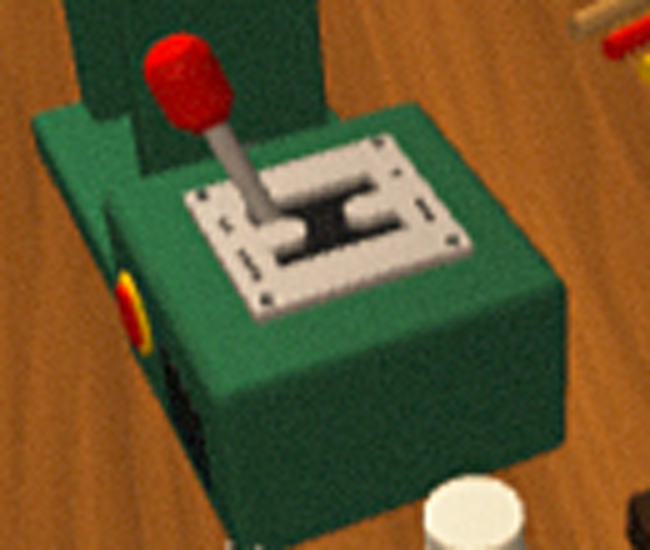

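```bash
cat > h.py <<'E'
import numpy as np
from scipy.optimize import least_squares
from rig import r, optics
def proj(P,n,C=None):
    C=C or optics.camera_info(n); T=np.linalg.inv(C["world_from_camera"])
    p=np.atleast_2d(P)@T[:3,:3].T+T[:3,3]
    return np.c_[C["fx"]*p[:,0]/p[:,2]+C["cx"],C["fy"]*p[:,1]/p[:,2]+C["cy"]]
def m2w(p,m):
    c,s=np.cos(m[2]),np.sin(m[2]); p=np.atleast_2d(p).astype(float)
    return np.c_[m[0]+c*p[:,0]-s*p[:,1], m[1]+s*p[:,0]+c*p[:,1], p[:,2]]
def knob(a,f): return [150*np.sin(f),-150*np.cos(f)*np.sin(a),45+150*np.cos(f)*np.cos(a)]
E
cat > fit.py <<'E'
from h import *
z=lambda l,o:(np.array(l,float)+.5)/5-.5+np.array(o)
top=z([[138,178],[355,128],[404,370]],[150,170])
side=z([[385,135],[472,245],[262,320],[185,197]],[150,130])
pl=np.array([[52.5,48,115],[52.5,-48,115],[-52.5,-48,115],[-52.5,48,115]])
f=lambda m:np.r_[(proj(m2w(pl[:3],m),"top")-top).ravel(),(proj(m2w(pl,m),"side")-side).ravel()]
s=least_squares(f,[450,50,0.2]); print(s.x, s.fun.round(1))
m=s.x
kt=z([195,397],[150,170]);ks=z([189,83],[150,130])
g=lambda q:np.r_[(proj(m2w(knob(*q),m),"top")-kt).ravel(),(proj(m2w(knob(*q),m),"side")-ks).ravel()]
k=least_squares(g,[-.231,-.3]); print(k.x,k.fun.round(1), m2w(knob(*k.x),m).round(1))
def ray(n,u,zz):
    C=optics.camera_info(n);W=C["world_from_camera"];d=W[:3,:3]@[(u[0]-C["cx"])/C["fx"],(u[1]-C["cy"])/C["fy"],1]
    return W[:3,3]+d*(zz-W[2,3])/d[2]
for nm,u,zz in(("jar",[270,210.5],60),("bur",[283,255],40),("stone",[269,163],30)): 
    p=ray("top",u,zz);c,s_=np.cos(m[2]),np.sin(m[2]);d=p[:2]-m[:2]
    print(nm,p.round(),"mill",np.round([c*d[0]+s_*d[1],-s_*d[0]+c*d[1]]))
for q in([-.231,-.33],[-.231,0],[.231,0],[.231,.33]):print(q,np.round(knob(*q),1),m2w(knob(*q),m).round(1))
E
python3 fit.py
```

```text
[5.09303788e+02 4.59467621e+01 2.37736597e-01] [ 0.3  0.5 -0.1  0.5  0.9 -0.7  0.6 -0.3  0.7 -0.3 -0.8 -1.  -0.3 -0.4]
[-0.2495428  -0.30780519] [ 0.  -0.  -0.1 -0.1] [[456.8  69.6 183.5]]
jar [544. -98.  60.] mill [  -0. -148.]
bur [ 443. -129.   40.] mill [-106. -154.]
stone [659. -96.  30.] mill [ 112. -173.]
[-0.231, -0.33] [-48.6  32.5 183.1] [[454.4  66.1 183.1]]
[-0.231, 0] [  0.   34.3 191. ] [[501.2  79.3 191. ]]
[0.231, 0] [  0.  -34.3 191. ] [[517.4  12.6 191. ]]
[0.231, 0.33] [ 48.6 -32.5 183.1] [[564.2  25.8 183.1]]
```

```bash
cat >> fit.py <<'E'
print("axle")
for zz in (110,130,150,170,190):
    p=ray("top",(168,235),zz);d=p[:2]-m[:2]
    print(zz,np.round([c*d[0]+s_*d[1],-s_*d[0]+c*d[1]]), "side zoom px",((proj(p,"side")-[150,130])*5).round())
E
python3 fit.py | sed -n '/axle/,$p'
```

```text
axle
110 [-5. 82.] side zoom px [[252. 135.]]
130 [-6. 79.] side zoom px [[248. 106.]]
150 [-7. 76.] side zoom px [[244.  75.]]
170 [-8. 72.] side zoom px [[240.  44.]]
190 [-9. 69.] side zoom px [[236.  11.]]
```

```bash
python3 -m jog '255 0 0 -20 0 0 7; 255 0 0 -20 0 0 7; 255 0 0 0 0 0 7; 255 0 0 0 0 0 7; 255 0 0 0 0 0 7'; python3 -m jog '255 0 0 0 0 0 7; 255 0 0 0 0 0 7; 255 0 0 0 0 0 7; 255 0 0 0 0 0 0; 255 0 0 0 0 0 0'
python3 - <<'E'
from rig import r, optics
import cv2
print(r.sense()["opening"],r.sense()["tcp_rot"])
cv2.imwrite("pics/w1.png", optics.grab_frame("wrist")[:,:,::-1])
E
```

```text
clock: 0.57
eef_pos: [239.1, 575.4, 230.9]
tcp_rot: [-3.137, 0.003, 2.124]
contact_force: [-0.8, 0.6, 0.3]
opening: 0.297
clock: 0.98
eef_pos: [238.8, 574.7, 229.9]
tcp_rot: [-3.138, 0.006, 1.747]
contact_force: [-1.2, -0.8, -0.1]
opening: 0.002
0.001986709290225818 [-3.13750449  0.00634043  1.74683157]
```

View pics/w1.png

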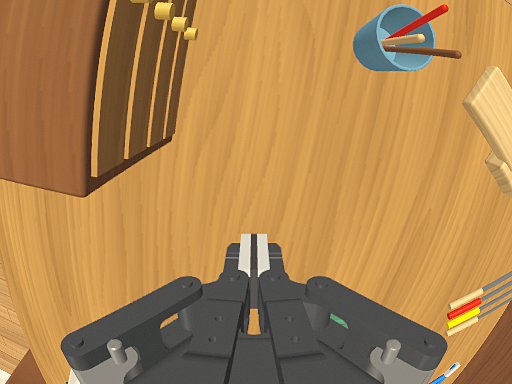

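```bash
cat > st.py <<'E'
import sys
from h import *
m=np.array([509.3,45.95,.2377])
s=r.sense();p=s["eef_pos"];c,q=np.cos(m[2]),np.sin(m[2]);d=p[:2]-m[:2]
print("t",round(s["clock"],2),"tcp mill",np.round([c*d[0]+q*d[1],-q*d[0]+c*d[1],p[2]],1),"rpy",s["tcp_rot"].round(3),"yaw-mill deg",np.degrees(s["tcp_rot"][2]-m[2]).round(1),"F mill",np.round([c*s["contact_force"][0]+q*s["contact_force"][1],-q*s["contact_force"][0]+c*s["contact_force"][1],s["contact_force"][2]],1))
if len(sys.argv)>1:
    t=np.array([float(v) for v in sys.argv[1:4]]);w=m2w(t,m)[0]
    from scipy.spatial.transform import Rotation as R
    M=R.from_euler("xyz",s["tcp_rot"]).as_matrix()
    print("tool shift",(M.T@(w-p)).round(1))
E
python3 -m jog '255 0 0 -10 0 0 7; 255 0 0 -10 0 0 7; 255 0 0 -10 0 0 7;255 0 0 -10 0 0 7;255 0 0 -5 0 0 7'
python3 -m jog '255 0 0 0 0 0 7; 255 0 0 0 0 0 7; 255 0 0 0 0 0 7;255 0 0 0 0 0 7;255 0 0 0 0 0 7'
python3 -m jog '255 0 0 0 0 0 7; 255 0 0 0 0 0 7; 255 0 0 0 0 0 4;255 0 0 0 0 0 0'
python3 st.py -95 24 270
```

```text
clock: 1.45
eef_pos: [238.3, 573.5, 273.9]
tcp_rot: [3.141, 0.013, 1.134]
contact_force: [-0.5, 0.2, -0.6]
opening: -0.003
clock: 1.87
eef_pos: [238.5, 574.1, 275.7]
tcp_rot: [3.135, 0.008, 0.511]
contact_force: [-0.9, -0.3, 0.1]
opening: -0.003
clock: 2.2
eef_pos: [238.4, 573.8, 275.3]
tcp_rot: [3.132, 0.006, 0.189]
contact_force: [-0.7, -0.0, -0.4]
opening: -0.0
t 2.2 tcp mill [-138.9  576.8  275.3] rpy [3.132 0.006 0.189] yaw-mill deg -2.8 F mill [-0.7  0.1 -0.4]
tool shift [ 70.7 550.   10. ]
```

```bash
python3 -m jog '255 0 35 0 0.2 0 -2.8; 255 5 36 0 0.2 0 0; 255 5 36 0 0 0 0;255 5 36 0 0 0 0;255 5 36 0 0 0 0'
python3 -m jog '255 5 36 0 0 0 0; 255 5 36 0 0 0 0; 255 5 36 0 0 0 0;255 5 36 0 0 0 0;255 5 36 0 0 0 0'
python3 -m jog '255 0 36 0 0 0 0; 255 0 30 0 0 0 0; 255 0 0 0 0 0 0'
python3 st.py -95 24 270
```

```text
clock: 2.62
eef_pos: [299.3, 405.0, 273.6]
tcp_rot: [3.141, 0.008, 0.276]
contact_force: [1.5, 0.0, -0.5]
opening: 0.0
clock: 3.03
eef_pos: [375.7, 231.3, 273.8]
tcp_rot: [-3.141, 0.006, 0.308]
contact_force: [1.3, -0.2, -0.2]
opening: -0.001
clock: 3.28
eef_pos: [398.2, 160.5, 274.4]
tcp_rot: [3.14, 0.004, 0.323]
contact_force: [-0.1, -0.2, -0.6]
opening: -0.002
t 3.28 tcp mill [-81.  137.5 274.4] rpy [3.14  0.004 0.323] yaw-mill deg 4.9 F mill [-0.1 -0.1 -0.6]
tool shift [-23.5 111.9   4.6]
```

```bash
python3 -m jog '255 -8 30 0 0 0 4.9; 255 -8 30 0 0 0 0; 255 -5 25 0 0 0 0;255 -3 18 0 0 0 0;255 0 0 0 0 0 0'
python3 st.py -95 24 160
```

```text
clock: 3.7
eef_pos: [402.5, 50.7, 275.1]
tcp_rot: [3.14, 0.002, 0.258]
contact_force: [-0.0, 0.7, -0.7]
opening: 0.003
t 3.7 tcp mill [-102.7   29.7  275.1] rpy [3.14e+00 2.00e-03 2.58e-01] yaw-mill deg 1.2 F mill [ 0.1  0.6 -0.7]
tool shift [  7.7   5.7 115.1]
```

```bash
python3 -m jog '255 0 5 28 0 0 1.2; 255 0 0 28 0 0 0; 255 0 0 28 0 0 0;255 3 0 22 0 0 0;255 0 0 0 0 0 0'
python3 st.py -80 24 162
python3 - <<'E'
from rig import r, optics
import cv2,numpy as np
a=[cv2.resize(optics.grab_frame("side")[100:250,120:300,::-1],(480,400)),cv2.resize(optics.grab_frame("wrist")[:,:,::-1],(320,240))]
b=np.zeros((400,800,3),np.uint8);b[:,:480]=a[0];b[:240,480:]=a[1];cv2.imwrite("pics/s2.png",b)
E
```

```text
clock: 4.12
eef_pos: [409.6, 48.5, 168.3]
tcp_rot: [3.141, -0.007, 0.252]
contact_force: [-0.9, 0.9, -0.0]
opening: 0.002
t 4.12 tcp mill [-96.3  26.  168.3] rpy [ 3.141 -0.007  0.252] yaw-mill deg 0.8 F mill [-0.7  1.1 -0. ]
tool shift [16.2  2.2  6.4]
```

View pics/s2.png

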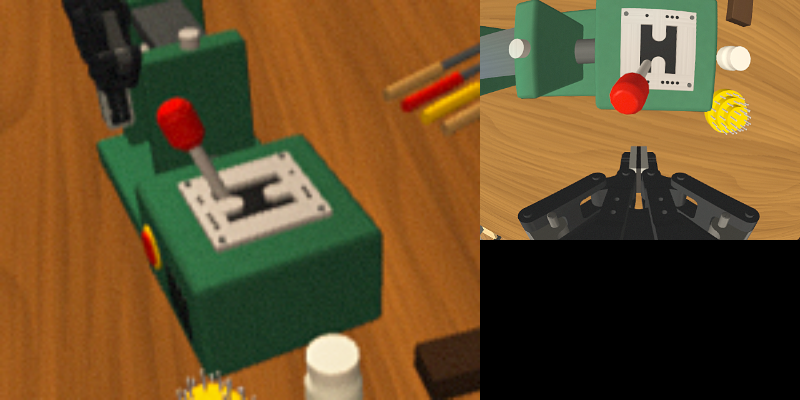

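The fingertips are behind the knob in both views: tip near (120,120), knob near (180,125) in the side inset. Next I push forward.

```bash
python3 -m jog '255 5 0 5 0 0 0.8; 255 5 0 0 0 0 0; 255 4 0 0 0 0 0; 255 4 0 0 0 0 0;255 4 0 0 0 0 0'
python3 st.py -27 24 162
python3 -m jog '255 5 0 0 0 0 0; 255 5 0 0 0 0 0; 255 5 0 0 0 0 0'
python3 st.py -27 24 162
```

```text
clock: 4.63
eef_pos: [438.0, 56.0, 172.0]
tcp_rot: [3.14, -0.019, 0.24]
contact_force: [-0.5, 0.1, -0.8]
opening: -0.0
t 4.63 tcp mill [-67.   26.6 172. ] rpy [ 3.14  -0.019  0.24 ] yaw-mill deg 0.2 F mill [-0.4  0.2 -0.8]
tool shift [39.8  2.7 10.7]
clock: 4.88
eef_pos: [455.0, 60.1, 173.4]
tcp_rot: [3.14, -0.021, 0.241]
contact_force: [-0.1, 0.4, -0.9]
opening: -0.005
t 4.88 tcp mill [-49.5  26.5 173.4] rpy [ 3.14  -0.021  0.241] yaw-mill deg 0.2 F mill [ 0.   0.4 -0.9]
tool shift [22.2  2.6 11.9]
```

```bash
cat > pic.py <<'E'
import sys
from rig import r, optics
import cv2,numpy as np
a=[cv2.resize(optics.grab_frame("side")[110:210,140:265,::-1],(500,400)),cv2.resize(optics.grab_frame("wrist")[:,:,::-1],(300,225)),cv2.resize(optics.grab_frame("top")[180:290,140:260,::-1],(300,275))]
b=np.zeros((500,800,3),np.uint8);b[:400,:500]=a[0];b[:225,500:]=a[1];b[225:,500:]=a[2];cv2.imwrite(f"pics/{sys.argv[1]}.png",b)
E
python3 pic.py s3
```

```text
(no output)
```

View pics/s3.png

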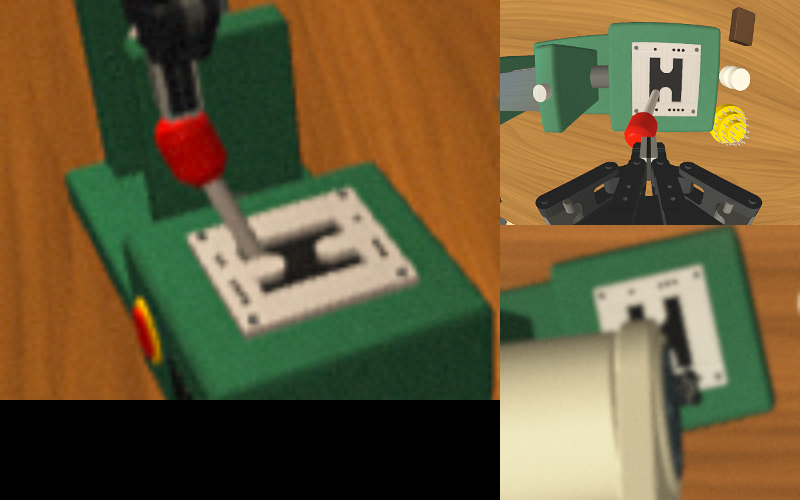

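```bash
cat > kn.py <<'E'
from h import *
import cv2,sys
m=np.array([509.3,45.95,.2377])
im=optics.grab_frame("side").astype(int); R,G,B=im[...,0],im[...,1],im[...,2]
mask=((R>110)&(G<60)&(B<60)); mask[:,:165]=0;mask[:100]=0;mask[190:]=0;mask[:,300:]=0
mask=mask.astype(np.uint8);n,l,st,ce=cv2.connectedComponentsWithStats(mask);i=1+np.argmax(st[1:,4]);print("red",st[i],ce[i].round(1))
x,y,w,h=st[i,:4];c=np.array([x+w/2-.5,y+h/2-.5])
def s(a):
    q=least_squares(lambda f:(proj(m2w(knob(a,f[0]),m),"side")-ce[i]).ravel(),[0.]);return q.x[0],q.fun.round(1)
for a in(-.231,.231):
    print("a",a,"f",s(a))
g=least_squares(lambda q:(proj(m2w(knob(*q),m),"side")-ce[i]).ravel(),[0.,0.]);print("free a,f",g.x.round(3),m2w(knob(*g.x),m).round())
print("tip px",proj(r.sense()["eef_pos"],"side").round(1))
E
python3 kn.py; python3 st.py
```

```text
red [179 138  17  18 208] [187.2 146.8]
a -0.231 f (np.float64(-0.3170940040178551), array([-0., -0.]))
a 0.231 f (np.float64(-0.3402953249533182), array([ 9.1, 16.5]))
free a,f [-0.23  -0.317] [[456.  66. 184.]]
tip px [[187.2 152.7]]
t 5.08 tcp mill [-50.3  26.6 173. ] rpy [ 3.14  -0.02   0.241] yaw-mill deg 0.2 F mill [-0.2  0.7  0.5]
```

Run:
```python
from h import *
import cv2
C=optics.camera_info("wrist");im=optics.grab_frame("wrist")[:,:,::-1]
m=np.array([509.3,45.95,.2377])
T=np.linalg.inv(C["world_from_camera"])
def fe(P):
    p=T[:3,:3]@P+T[:3,3];th=np.arctan2(np.hypot(p[0],p[1]),p[2]);ph=np.arctan2(p[1],p[0]);return np.array([C["cx"]+C["fx"]*th*np.cos(ph),C["cy"]+C["fy"]*th*np.sin(ph)])
print("tcp",fe(r.sense()["eef_pos"]),"knob",fe(m2w(knob(-.231,-.317),m)[0]))
cv2.imwrite("pics/w4.png",cv2.resize(im[150:350,150:350],(600,600),interpolation=cv2.INTER_CUBIC))
```

```text
tcp [252.63951054 218.39815355] knob [243.03209083 219.34226712]
```

View pics/w4.png

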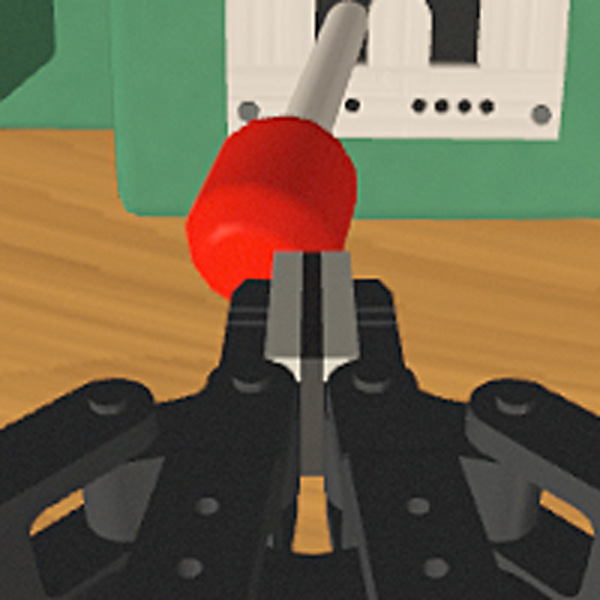

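Run:
```python
from h import *
m=np.array([509.3,45.95,.2377])
for z in(168.3,188): print(z,proj(m2w([[-96.3,26,z],[-85,26,z],[-107,26,z]],m),"side").round(1).tolist())
C=optics.camera_info("wrist");T=np.linalg.inv(C["world_from_camera"])
s=r.sense()
from scipy.spatial.transform import Rotation as R
M=R.from_euler("xyz",s["tcp_rot"]).as_matrix()
def fe(P):
    p=T[:3,:3]@P+T[:3,3];th=np.arctan2(np.hypot(p[0],p[1]),p[2]);ph=np.arctan2(p[1],p[0]);return np.array([C["cx"]+C["fx"]*th*np.cos(ph),C["cy"]+C["fy"]*th*np.sin(ph)]).round()
for o in([0,0,0],[11,0,0],[-11,0,0],[11,0,-18.7],[-11,0,-18.7],[11,0,-30],[11,0,-40]):print(o,fe(s["eef_pos"]+M@o))
```

```text
168.3 [[167.4, 160.4], [172.4, 158.9], [162.6, 161.8]]
188 [[165.9, 152.9], [171.0, 151.5], [161.0, 154.3]]
[0, 0, 0] [253. 218.]
[11, 0, 0] [253. 203.]
[-11, 0, 0] [253. 233.]
[11, 0, -18.7] [253. 214.]
[-11, 0, -18.7] [253. 246.]
[11, 0, -30] [252. 222.]
[11, 0, -40] [252. 229.]
```

```bash
python3 -m jog '255 -15 0 0 0 0 0; 255 -15 0 0 0 0 0; 255 -15 0 0 0 0 0; 255 0 0 0 0 0 0;255 0 0 0 0 0 0'
python3 st.py -95 24 165; python3 kn.py
python3 - <<'E'
from rig import optics
import cv2
cv2.imwrite("pics/s5.png",cv2.resize(optics.grab_frame("side")[100:200,130:230,::-1],(600,600),interpolation=cv2.INTER_CUBIC))
E
```

```text
clock: 5.55
eef_pos: [407.7, 48.5, 171.5]
tcp_rot: [3.14, -0.019, 0.241]
contact_force: [1.5, 0.3, -0.1]
opening: 0.0
t 5.55 tcp mill [-98.2  26.5 171.5] rpy [ 3.14  -0.019  0.241] yaw-mill deg 0.2 F mill [ 1.5 -0.1 -0.1]
tool shift [3.  2.5 6.5]
red [179 136  17  20 237] [186.9 145.8]
a -0.231 f (np.float64(-0.3128085062171112), array([0.5, 0.8]))
a 0.231 f (np.float64(-0.3376329570389568), array([ 9.6, 17.4]))
free a,f [-0.27  -0.309] [[456.  72. 183.]]
tip px [[166.2 159.4]]
```

View pics/s5.png

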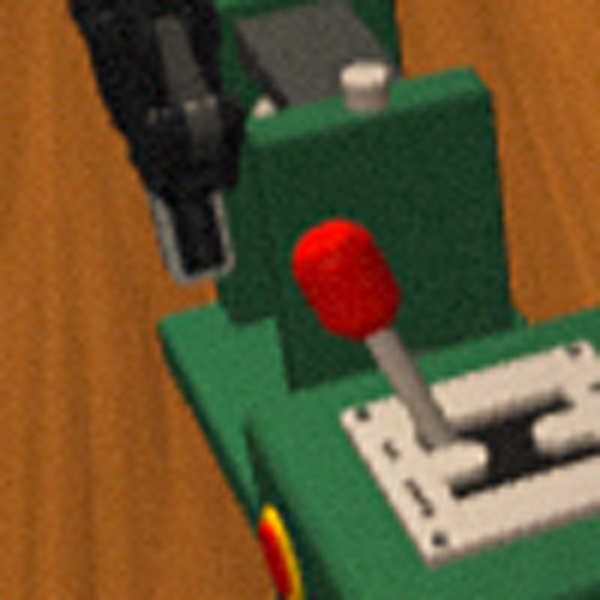

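```bash
python3 -m jog '255 0 0 10 0 1.1 0; 255 0 0 10 0 0 0; 255 0 0 10 0 0 0; 255 0 0 8 0 0 0;255 0 0 0 0 0 0'
python3 st.py -95 24 132; python3 kn.py
python3 - <<'E'
from rig import optics
import cv2
cv2.imwrite("pics/s6.png",cv2.resize(optics.grab_frame("side")[100:200,130:230,::-1],(600,600),interpolation=cv2.INTER_CUBIC))
E
```

```text
clock: 6.07
eef_pos: [414.5, 49.8, 133.3]
tcp_rot: [3.139, -0.044, 0.241]
contact_force: [-0.1, 0.8, -0.8]
opening: -0.003
t 6.07 tcp mill [-91.3  26.1 133.3] rpy [ 3.139 -0.044  0.241] yaw-mill deg 0.2 F mill [ 0.1  0.8 -0.8]
tool shift [-3.8  2.   1.1]
red [179 136  17  20 231] [186.8 145.8]
a -0.231 f (np.float64(-0.3134048871996929), array([0.6, 0.9]))
a 0.231 f (np.float64(-0.3381778483148705), array([ 9.6, 17.5]))
free a,f [-0.273 -0.309] [[456.  73. 183.]]
tip px [[172.1 172.2]]
```

View pics/s6.png

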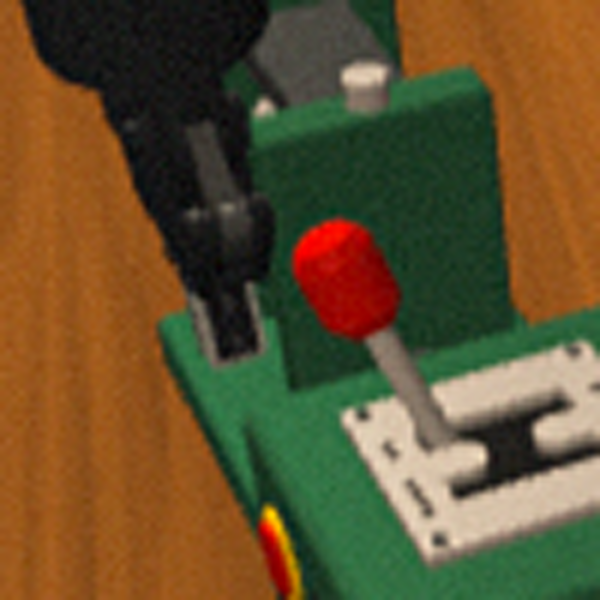

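The tip appears about 12 px (roughly 32 mm) above the reported TCP in the side view: (169,160) against a predicted (172,172). So the earlier pass went over the knob. With the TCP at 132 the real tip is at about z = 164. I'll fix the pitch and push at this height.

```bash
python3 -m jog '255 0 0 0 0 -2.5 0; 255 5 0 0 0 0 0; 255 4 0 0 0 0 0; 255 4 0 0 0 0 0'
python3 st.py -27 26 132; python3 kn.py | head -2
python3 -m jog '255 4 0 0 0 0 0; 255 4 0 0 0 0 0; 255 4 0 0 0 0 0'
python3 st.py -27 26 132; python3 kn.py|head -2
```

```text
clock: 6.5
eef_pos: [429.5, 53.3, 135.8]
tcp_rot: [3.139, -0.003, 0.241]
contact_force: [-0.0, 1.0, -0.0]
opening: -0.0
t 6.5 tcp mill [-75.8  26.  135.8] rpy [ 3.139e+00 -3.000e-03  2.410e-01] yaw-mill deg 0.2 F mill [ 0.2  1.  -0. ]
tool shift [48.8  0.1  4. ]
red [180 136  16  20 202] [187.7 146.5]
a -0.231 f (np.float64(-0.30801437821451294), array([0., 0.]))
clock: 6.8
eef_pos: [441.2, 56.3, 136.1]
tcp_rot: [3.139, -0.003, 0.241]
contact_force: [-2.3, -1.3, 1.1]
opening: -0.003
t 6.8 tcp mill [-63.7  26.1 136.1] rpy [ 3.139e+00 -3.000e-03  2.410e-01] yaw-mill deg 0.2 F mill [-2.6 -0.7  1.1]
tool shift [36.7  0.2  4.2]
red [186 135  13  19 170] [191.8 145.2]
a -0.231 f (np.float64(-0.24540242753573532), array([-0.5, -0.9]))
```

```bash
python3 -m jog '255 5 0 0 0 0 0; 255 5 0 0 0 0 0; 255 5 0 0 0 0 0; 255 5 0 0 0 0 0; 255 5 0 1 0 0 0'
python3 st.py -27 26 132; python3 kn.py|head -2
python3 -m jog '255 4 0 1 0 0 0; 255 4 0 1 0 0 0; 255 0 0 0 0 0 0'
python3 st.py -27 26 132; python3 kn.py|head -2;python3 pic.py s7
```

```text
clock: 7.27
eef_pos: [467.8, 62.8, 135.2]
tcp_rot: [3.139, -0.003, 0.241]
contact_force: [-1.6, -0.7, 1.0]
opening: -0.003
t 7.27 tcp mill [-36.3  26.1 135.2] rpy [ 3.139e+00 -3.000e-03  2.410e-01] yaw-mill deg 0.2 F mill [-1.7 -0.3  1. ]
tool shift [9.3 0.1 3.3]
red [198 131  11  19 137] [203.1 141.4]
a -0.231 f (np.float64(-0.06460768519646322), array([-0.7, -2. ]))
clock: 7.57
eef_pos: [477.9, 65.2, 132.6]
tcp_rot: [3.139, -0.004, 0.241]
contact_force: [-1.4, 0.7, 0.9]
opening: 0.001
t 7.57 tcp mill [-26.   26.1 132.6] rpy [ 3.139 -0.004  0.241] yaw-mill deg 0.2 F mill [-1.2  1.   0.9]
tool shift [-1.   0.1  0.6]
red [270 127  24  15 131] [281.4 134.4]
a -0.231 f (np.float64(1.0247015095423004), array([-20.9,  17.8]))
```

View pics/s7.png

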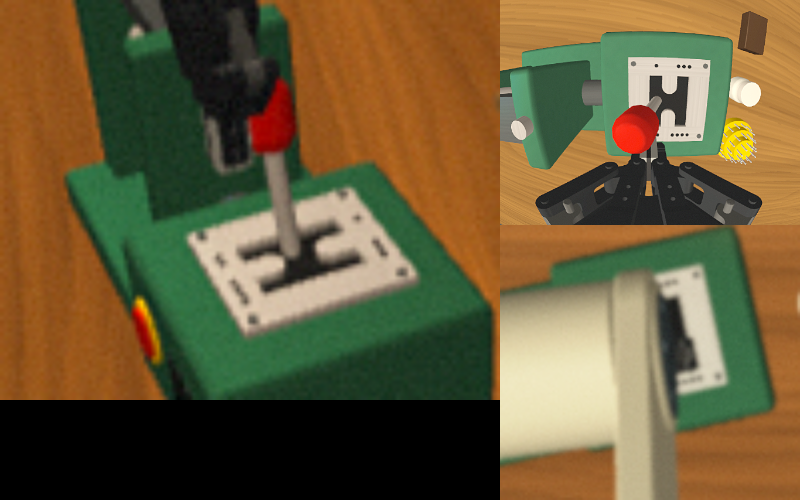

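```bash
sed -i 's/mask\[:,300:\]=0/mask[:,235:]=0/' kn.py
python3 -m jog '255 -20 0 0 0 0 0; 255 -20 0 0 0 0 0; 255 -20 0 0 0 0 0;255 0 0 -30 0 0 0; 255 0 0 -30 0 0 0'
python3 st.py ; python3 kn.py;python3 pic.py s8
```

```text
clock: 8.18
eef_pos: [413.0, 50.1, 188.8]
tcp_rot: [3.14, 0.003, 0.241]
contact_force: [1.3, -0.0, 0.0]
opening: -0.002
t 8.18 tcp mill [-92.7  26.7 188.8] rpy [3.14e+00 3.00e-03 2.41e-01] yaw-mill deg 0.2 F mill [ 1.3 -0.3  0. ]
red [199 128  14  20 227] [205.7 137.5]
a -0.231 f (np.float64(-0.008423269310407244), array([0.2, 0.7]))
a 0.231 f (np.float64(-0.09369834133408507), array([ 6.7, 18.5]))
free a,f [-0.265  0.   ] [[500.  84. 190.]]
tip px [[168.2 149.8]]
```

View pics/s8.png

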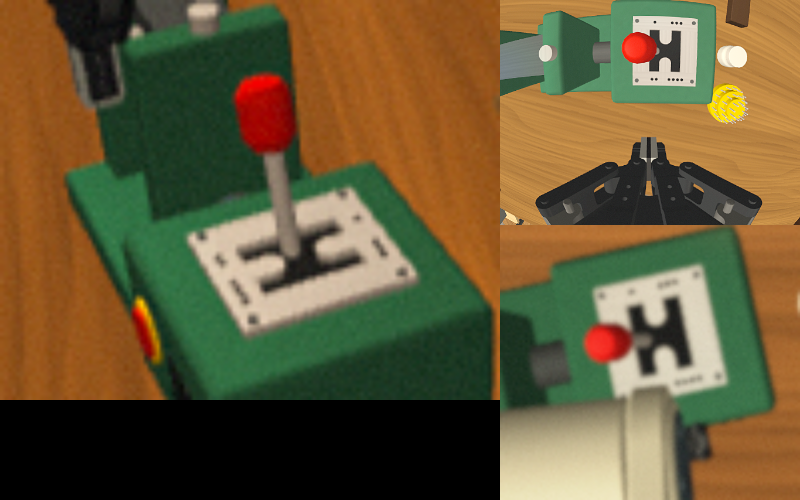

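```bash
python3 -m jog '255 0 0 -20 0 0 -7; 255 0 0 -15 0 0 -7; 255 0 0 -5 0 0 -7;255 0 0 0 0 0 -7; 255 0 0 0 0 0 -7'
python3 -m jog '255 0 0 0 0 0 -7; 255 0 0 0 0 0 -7; 255 0 0 0 0 0 -7;255 0 0 0 0 0 -7; 255 0 0 0 0 0 -7'
python3 -m jog '255 0 0 0 0 0 -7; 255 0 0 0 0 0 -7; 255 0 0 0 0 0 -5;255 0 0 0 0 0 0'
python3 st.py 0 68 225
```

```text
clock: 8.8
eef_pos: [412.8, 50.4, 225.4]
tcp_rot: [-3.139, 0.005, 0.865]
contact_force: [1.0, -0.4, -0.6]
opening: -0.001
clock: 9.22
eef_pos: [410.8, 50.4, 219.1]
tcp_rot: [-3.129, 0.003, 1.489]
contact_force: [-0.2, 0.2, -0.3]
opening: -0.002
clock: 9.55
eef_pos: [408.7, 50.3, 213.5]
tcp_rot: [-3.122, -0.002, 1.838]
contact_force: [0.5, 0.4, 1.1]
opening: 0.001
t 9.55 tcp mill [-96.7  27.9 213.5] rpy [-3.122e+00 -2.000e-03  1.838e+00] yaw-mill deg 91.7 F mill [0.5 0.2 1.1]
tool shift [ 37.2  97.6 -13.3]
```

```bash
python3 -m jog '255 8 0 -13 -1.1 0 1.7; 255 8 20 0 0 0 0; 255 8 26 0 0 0 0;255 8 26 0 0 0 0; 255 4 20 0 0 0 0'
python3 st.py 0 69 140;python3 pic.py s9
```

```text
clock: 9.97
eef_pos: [487.5, 106.6, 221.5]
tcp_rot: [-3.134, -0.002, 1.788]
contact_force: [1.3, -0.2, 0.6]
opening: 0.0
t 9.97 tcp mill [ -6.9  64.  221.5] rpy [-3.134e+00 -2.000e-03  1.788e+00] yaw-mill deg 88.8 F mill [ 1.2 -0.6  0.6]
tool shift [ 4.9  7.4 81.4]
```

View pics/s9.png

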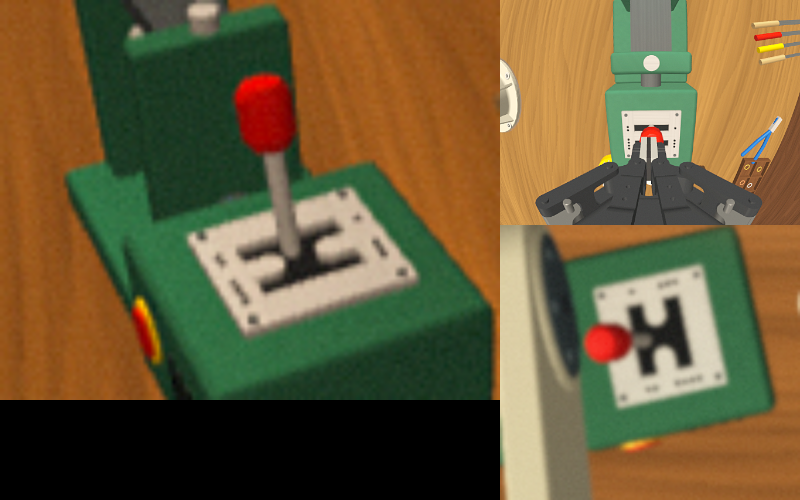

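```bash
python3 -m jog '255 2 3 8 0 0 -1; 255 2 3 8 0 0 0; 255 0 0 0 0 0 0'; python3 st.py 0 69 140
python3 - <<'E'
from h import *
import cv2
print(proj(r.sense()["eef_pos"]+[0,0,32],"side"))
a=optics.grab_frame("side")[60:180,140:260,::-1]
w=optics.grab_frame("wrist")[150:350,150:350,::-1]
cv2.imwrite("pics/s10.png",np.hstack([cv2.resize(a,(400,400)),cv2.resize(w,(400,400))]))
E
```

```text
clock: 10.37
eef_pos: [489.4, 110.5, 201.9]
tcp_rot: [-3.129, -0.002, 1.805]
contact_force: [-0.3, 0.4, -0.4]
opening: -0.001
t 10.37 tcp mill [ -4.1  67.4 201.9] rpy [-3.129e+00 -2.000e-03  1.805e+00] yaw-mill deg 89.8 F mill [-0.2  0.5 -0.4]
tool shift [ 1.4  4.9 61.8]
[[197.35575241 114.93976987]]
```

View pics/s10.png

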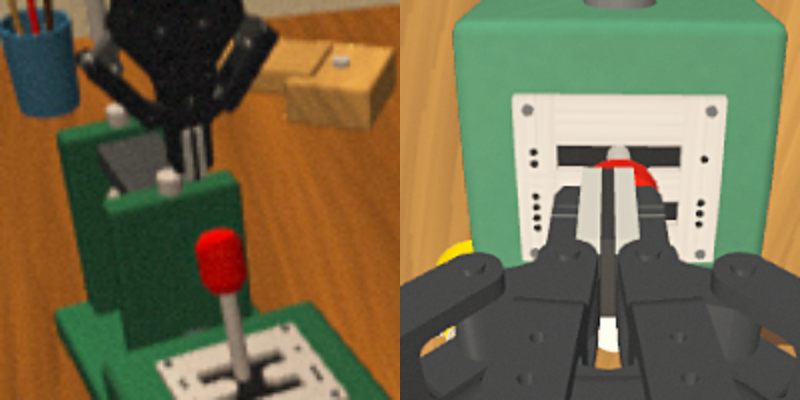

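The tip is at about (199,114), which matches the prediction with the 32 mm offset. I'll descend into the gap to the left of the knob.

```bash
python3 -m jog '255 2 3 12 -0.6 0 0; 255 0 2 12 0 0 0; 255 0 0 12 0 0 0; 255 0 0 0 0 0 0'; python3 st.py 0 69 140; python3 pic.py s11
```

```text
clock: 10.8
eef_pos: [494.0, 113.0, 166.6]
tcp_rot: [3.14, -0.002, 1.803]
contact_force: [-0.4, 0.5, 0.2]
opening: -0.004
t 10.8 tcp mill [  0.9  68.8 166.6] rpy [ 3.140e+00 -2.000e-03  1.803e+00] yaw-mill deg 89.7 F mill [-0.2  0.6  0.2]
tool shift [ 0.2 -0.9 26.6]
```

View pics/s11.png

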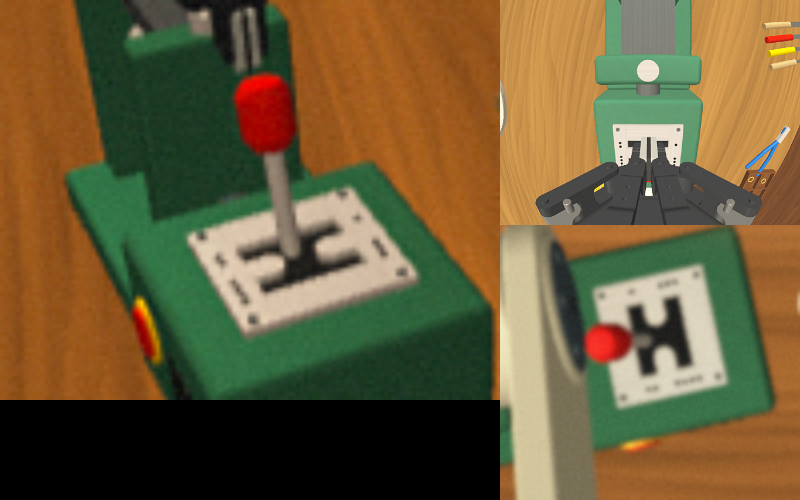

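```bash
python3 -m jog '255 0 0 10 0 0 0; 255 0 0 10 0 0 0; 255 0 0 8 0 0 0; 255 0 0 0 0 0 0'; python3 st.py 0 55 140
python3 -m jog '255 -4 0 0 0 0 0; 255 -4 0 0 0 0 0; 255 -4 0 0 0 0 0; 255 -5 0 0 0 0 0; 255 -5 0 0 0 0 0'; python3 st.py 0 -5 140; python3 kn.py
```

```text
clock: 11.28
eef_pos: [497.3, 113.6, 140.4]
tcp_rot: [3.133, -0.002, 1.803]
contact_force: [-0.1, -0.4, 0.4]
opening: 0.001
t 11.28 tcp mill [  4.2  68.6 140.4] rpy [ 3.133e+00 -2.000e-03  1.803e+00] yaw-mill deg 89.7 F mill [-0.1 -0.3  0.4]
tool shift [-13.6  -4.2   0.4]
clock: 11.7
eef_pos: [502.6, 91.8, 140.3]
tcp_rot: [3.133, -0.003, 1.804]
contact_force: [-0.6, 1.0, 1.8]
opening: 0.002
t 11.7 tcp mill [  4.3  46.2 140.3] rpy [ 3.133e+00 -3.000e-03  1.804e+00] yaw-mill deg 89.7 F mill [-0.4  1.1  1.8]
tool shift [-51.2  -4.    0.1]
red [201 131  16  20 234] [208.2 140.1]
a -0.231 f (np.float64(0.018962752771039763), array([-0.6, -2.2]))
a 0.231 f (np.float64(-0.07526432548775157), array([ 5.4, 15.5]))
free a,f [-0.145 -0.004] [[504.  67. 193.]]
tip px [[208.3 153.7]]
```

```bash
python3 -m jog '255 -5 0 0 0 0 0; 255 -5 0 0 0 0 0; 255 -5 0 0 0 0 0; 255 -5 0 0 0 0 0; 255 -5 0 0 0 0 0'; python3 st.py 0 -5 140; python3 kn.py|tail -2
python3 -m jog '255 -5 0 0 0 0 0; 255 -4 0 0 0 0 0; 255 -4 0 0 0 0 0'; python3 st.py 0 -5 140; python3 kn.py|tail -2
```

```text
clock: 12.17
eef_pos: [509.4, 64.3, 140.9]
tcp_rot: [3.132, -0.003, 1.803]
contact_force: [-0.6, 1.3, 1.1]
opening: 0.001
t 12.17 tcp mill [  4.4  17.8 140.9] rpy [ 3.132e+00 -3.000e-03  1.803e+00] yaw-mill deg 89.7 F mill [-0.3  1.4  1.1]
tool shift [-22.8  -4.3   0.8]
free a,f [ 0.046 -0.008] [[510.  39. 195.]]
tip px [[213.  159.8]]
clock: 12.47
eef_pos: [512.7, 49.7, 140.7]
tcp_rot: [3.133, -0.002, 1.803]
contact_force: [-0.8, 2.0, -0.9]
opening: -0.005
t 12.47 tcp mill [  4.2   2.9 140.7] rpy [ 3.133e+00 -2.000e-03  1.803e+00] yaw-mill deg 89.7 F mill [-0.3  2.1 -0.9]
tool shift [-7.9 -4.1  0.7]
free a,f [ 0.154 -0.011] [[513.  23. 193.]]
tip px [[215.4 163.4]]
```

```bash
python3 -m jog '255 -3 0 0 0 0 0; 255 -2 0 0 0 0 0; 255 -2 0 0 0 0 0'; python3 st.py; python3 kn.py|tail -2
python3 -m jog '255 -2 0 0 0 0 0; 255 -1.5 0 0 0 0 0'; python3 st.py; python3 kn.py|tail -2
```

```text
clock: 12.77
eef_pos: [514.3, 41.7, 140.2]
tcp_rot: [3.133, -0.002, 1.803]
contact_force: [-0.6, 3.8, -2.3]
opening: 0.002
t 12.77 tcp mill [  3.8  -5.3 140.2] rpy [ 3.133e+00 -2.000e-03  1.803e+00] yaw-mill deg 89.7 F mill [ 0.3  3.8 -2.3]
free a,f [ 0.212 -0.009] [[515.  15. 192.]]
tip px [[216.6 165.4]]
clock: 12.98
eef_pos: [514.6, 39.4, 139.8]
tcp_rot: [3.134, -0.005, 1.802]
contact_force: [-1.5, 7.9, -0.4]
opening: -0.0
t 12.98 tcp mill [  3.6  -7.6 139.8] rpy [ 3.134 -0.005  1.802] yaw-mill deg 89.6 F mill [ 0.3  8.  -0.4]
free a,f [ 0.21  -0.009] [[515.  15. 192.]]
tip px [[216.9 166.1]]
```

```bash
python3 -m jog '255 10 0 0 0 0 0; 255 15 0 0 0 0 0; 255 0 0 -25 0 0 0; 255 0 0 -25 0 0 0; 255 0 0 -25 0 0 0'; python3 st.py
python3 -m jog '255 0 -20 -10 0 0 7; 255 0 -20 0 0 0 0; 255 0 -20 0 0 0 0; 255 0 -20 0 0 0 0; 255 0 -20 0 0 0 0'; python3 st.py
python3 kn.py; python3 pic.py s12
```

```text
clock: 13.45
eef_pos: [504.0, 64.4, 212.0]
tcp_rot: [-3.138, -0.004, 1.802]
contact_force: [-0.5, -0.1, -1.2]
opening: -0.0
t 13.45 tcp mill [ -0.8  19.2 212. ] rpy [-3.138 -0.004  1.802] yaw-mill deg 89.6 F mill [-0.6  0.  -1.2]
clock: 13.87
eef_pos: [408.8, 52.2, 229.0]
tcp_rot: [3.131, 0.0, 1.676]
contact_force: [0.1, -0.2, -0.1]
opening: 0.0
t 13.87 tcp mill [-96.2  29.7 229. ] rpy [3.131 0.    1.676] yaw-mill deg 82.4 F mill [ 0.  -0.2 -0.1]
red [211 144  15  20 235] [217.5 153.1]
a -0.231 f (np.float64(0.14121571824206333), array([ -2.2, -16.8]))
a 0.231 f (np.float64(-0.012123604040814214), array([0.3, 1.1]))
free a,f [ 0.21  -0.008] [[515.  15. 192.]]
tip px [[160.3 136.3]]
```

View pics/s12.png

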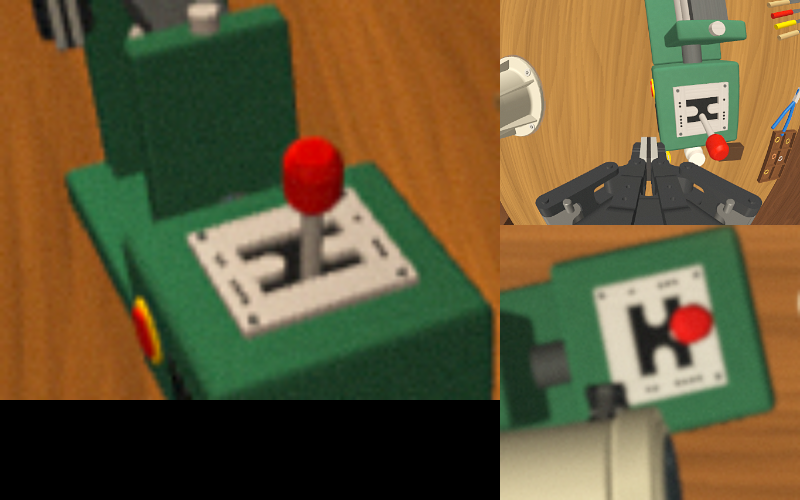

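The lever now stands hard right with f ≈ 0: the knob is at (313,175) in the side inset and over the right lane in the top inset. Next I turn the tool and go behind the knob.

```bash
python3 -m jog '255 0 0 0 0 0 7; 255 0 0 0 0 0 7; 255 0 0 0 0 0 7;255 0 0 0 0 0 7; 255 0 0 0 0 0 7' >/dev/null
python3 -m jog '255 0 0 0 0 0 7; 255 0 0 0 0 0 7; 255 0 0 0 0 0 7;255 0 0 0 0 0 7; 255 0 0 0 0 0 7'>/dev/null
python3 -m jog '255 0 0 0 0 0 7; 255 0 0 0 0 0 5; 255 0 0 0 0 0 0'
python3 st.py -60 -31 215
```

```text
clock: 15.15
eef_pos: [424.6, 54.0, 230.0]
tcp_rot: [3.135, -0.018, 0.205]
contact_force: [-0.1, 1.2, -1.3]
opening: 0.004
t 15.15 tcp mill [-80.4  27.8 230. ] rpy [ 3.135 -0.018  0.205] yaw-mill deg -1.9 F mill [ 0.2  1.2 -1.3]
tool shift [22.1 58.  15.8]
```

```bash
python3 -m jog '255 0 20 0 0 -1 -1.9; 255 0 20 10 0 0 0; 255 5 18 10 0 0 0;255 5 0 0 0 0 0' 
python3 st.py -60 -31 132
```

```text
clock: 15.48
eef_pos: [451.6, -1.1, 210.4]
tcp_rot: [3.134, -0.002, 0.256]
contact_force: [-0.5, -0.3, -0.5]
opening: -0.004
t 15.48 tcp mill [-67.1 -32.1 210.4] rpy [ 3.134e+00 -2.000e-03  2.560e-01] yaw-mill deg 1.0 F mill [-0.6 -0.2 -0.5]
tool shift [ 7.  -1.6 78.4]
```

```bash
python3 -m jog '255 2 0 20 0 0 1; 255 2 0 20 0 0 0; 255 2 0 20 0 0 0;255 0 0 18 0 0 0;255 0 0 2 0 0 0' 
python3 st.py -60 -31 132; python3 pic.py s13
```

```text
clock: 15.9
eef_pos: [464.9, 0.6, 129.3]
tcp_rot: [3.133, -0.008, 0.247]
contact_force: [-0.3, -1.1, 0.1]
opening: 0.001
t 15.9 tcp mill [-53.9 -33.6 129.3] rpy [ 3.133 -0.008  0.247] yaw-mill deg 0.6 F mill [-0.5 -1.   0.1]
tool shift [-6.1 -2.6 -2.7]
```

View pics/s13.png

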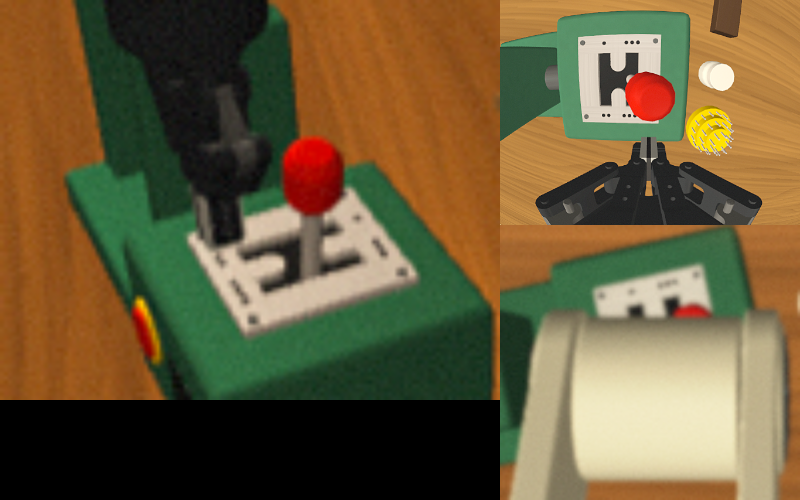

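```bash
python3 -m jog '255 6 0 0 0 0 0; 255 6 0 0 0 0 0; 255 5 0 0 0 0 0;255 5 0 0 0 0 0;255 5 0 0 0 0 0' >/dev/null
python3 st.py; python3 kn.py|tail -2
python3 -m jog '255 5 0 0 0 0 0; 255 5 0 0 0 0 0; 255 5 0 0 0 0 0' >/dev/null
python3 st.py; python3 kn.py|tail -2
```

```text
t 16.47 tcp mill [-20.3 -34.  137.4] rpy [ 3.13  -0.018  0.248] yaw-mill deg 0.6 F mill [-2.6  0.2 -1.7]
free a,f [0.234 0.038] [[523.  14. 191.]]
tip px [[212.1 176.4]]
t 16.77 tcp mill [ -4.2 -34.  137.6] rpy [ 3.13  -0.016  0.248] yaw-mill deg 0.6 F mill [-1.5 -1.1 -0.5]
free a,f [0.236 0.148] [[539.  17. 189.]]
tip px [[218.9 174.1]]
```

```bash
python3 -m jog '255 4 0 2 0 0 0; 255 4 0 2 0 0 0; 255 4 0 2 0 0 0;255 3 0 1 0 0 0' >/dev/null
python3 st.py; python3 kn.py|tail -2
python3 -m jog '255 3 0 0 0 0 0; 255 2 0 0 0 0 0' >/dev/null
python3 st.py; python3 kn.py|tail -2
```

```text
t 17.15 tcp mill [ 13.6 -33.9 130.5] rpy [ 3.13  -0.018  0.248] yaw-mill deg 0.6 F mill [-1.5  0.1  1.3]
free a,f [0.283 0.187] [[546.  13. 187.]]
tip px [[226.2 174.4]]
t 17.37 tcp mill [ 18.8 -33.6 129.9] rpy [ 3.13  -0.017  0.248] yaw-mill deg 0.6 F mill [-1.6 -0.1 -1.2]
free a,f [0.278 0.209] [[549.  14. 186.]]
tip px [[228.2 173.9]]
```

```bash
python3 -m jog '255 2 0 0 0 0 0; 255 2 0 0 0 0 0' >/dev/null
python3 st.py; python3 kn.py|tail -2
python3 -m jog '255 2 0 0 0 0 0;255 1.5 0 0 0 0 0' >/dev/null
python3 st.py; python3 pic.py s14
```

```text
t 17.58 tcp mill [ 22.2 -33.4 129.5] rpy [ 3.131 -0.015  0.248] yaw-mill deg 0.6 F mill [-2.7  0.8 -2. ]
free a,f [0.284 0.218] [[550.  14. 186.]]
tip px [[229.5 173.6]]
t 17.8 tcp mill [ 24.1 -33.3 128.9] rpy [ 3.131 -0.011  0.248] yaw-mill deg 0.6 F mill [-6.1 -0.3  0.2]
```

View pics/s14.png

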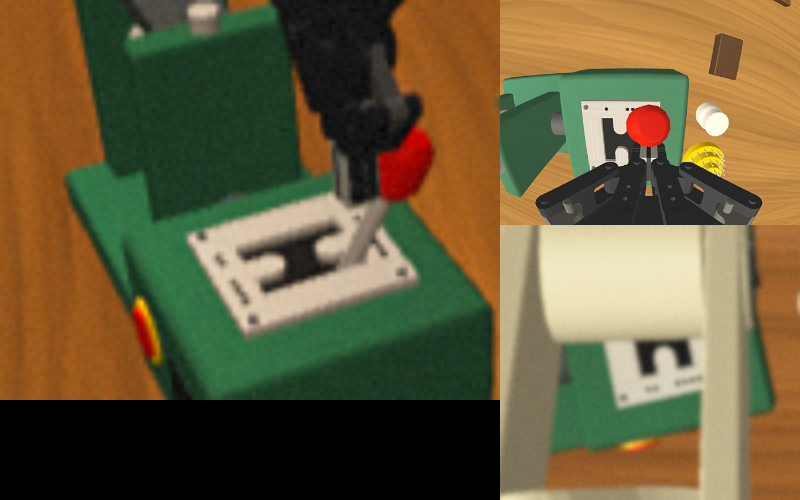

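```bash
python3 -m jog '255 1.5 0 0 0 0 0;255 1 0 0 0 0 0' >/dev/null; python3 st.py
python3 -m jog '255 -10 0 0 0 0 0;255 -20 0 0 0 0 0;255 -25 0 0 0 0 0;255 -25 0 -20 0 0 0;255 -20 0 -30 0 0 0' >/dev/null; python3 st.py
python3 -m jog '255 -20 0 -30 0 0 0;255 0 0 0 0 0 0' >/dev/null; sed -i 's/mask\[:,235:\]=0/mask[:,260:]=0/' kn.py
python3 st.py; python3 kn.py; python3 pic.py s15
```

```text
t 18.12 tcp mill [ 24.6 -33.3 128.7] rpy [ 3.131 -0.007  0.248] yaw-mill deg 0.6 F mill [-6.9 -1.   2. ]
t 18.53 tcp mill [-76.2 -33.7 175.2] rpy [ 3.131 -0.01   0.249] yaw-mill deg 0.7 F mill [-0.4  0.2 -0. ]
t 18.7 tcp mill [-98.5 -33.9 210. ] rpy [ 3.13  -0.017  0.249] yaw-mill deg 0.6 F mill [ 1.  -1.   1.7]
red [231 141  17  19 237] [238.8 149.9]
a -0.231 f (np.float64(0.6186519532537121), array([  4.2, -10.3]))
a 0.231 f (np.float64(0.32438258322106317), array([0. , 0.5]))
free a,f [0.221 0.329] [[564.  27. 184.]]
tip px [[172.7 160.1]]
```

View pics/s15.png

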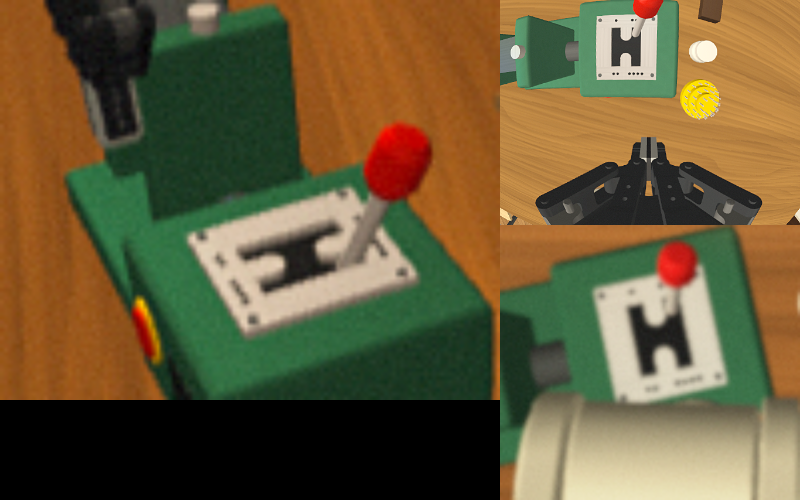

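The lever is home in third at f ≈ 0.325 and a ≈ 0.22. The robot is clear of everything and the bystanders haven't been touched.

```bash
python3 -m jog '255 0 0 0 0 0 0;255 0 0 0 0 0 0' >/dev/null; python3 kn.py|tail -2; python3 -c "
from rig import ticket
print(ticket.sign_off())"
```

```text
free a,f [0.22  0.328] [[564.  27. 184.]]
tip px [[173.1 161.9]]
the job is handed in; nothing more can be done
None
```

The lever is home in third, and the job was handed in at about 19 s of the 45 s allowed. I pushed it with shut fingertips from second to the cross slot, across to the hard-right stop, then forward to the stop.

- **Lever position:** after backing off, the side camera gave gear_across ≈ 0.22 and gear_fore ≈ 0.33 rad (0.17 and 0.29 needed). A second reading just before hand-in was the same.
- **Force:** the highest I read was about 8 N at the right-hand stop and 7 N at the forward stop, against the 30 N limit.
- **Fourth slot and bystanders:** the lever was near gear_fore = 0 when it crossed over, so it stayed out of the fourth slot. The bur stand, jar and stone showed no movement in the pictures. I judged that by eye and did not measure their positions again.
- **Disagreement:** the fingertips appeared about 32 mm higher in the side camera than the reported TCP. My first push passed over the knob without touching it because of this. I allowed for the offset in every later move.

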